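# Load the inspection flap and hold it up at the index arm

## Robot

A 6-joint arm with a two-finger parallel gripper is mounted at the origin on the work surface. World frame = base frame: x ahead of the robot, y to its left, z up, the work surface at z = 0. Lengths are in m, angles in degrees, forces in N, time in s.
With the tool pointing down it reaches from about 0.3 to 0.75 m from the base axis. Payload 8.5 kg.
Tool frame: the origin (TCP) lies on the centre line of the jaws, within the pads' length; the fingertips stand 11 mm ahead of it and the grasp point (between the pads) lies 8 mm behind it; x points along the fingers, y is the direction in which the jaws open and shut, and the axes are right-handed (so a half turn about x gives the same grasp; the last joint's range is limited). The gripper opens to 85 mm and grips with 20 to 120 N. Pads are 22 mm wide; open, the fingers measure 114 mm over their backs; the gripper's body (76 mm by 85 mm) begins 54 mm behind the grasp point. The pads swing forward as they close: fully open they stand 13 mm farther back than shut.
Start: joints at [-77.825, 21.807, 74.336, -0, 83.858, -12.336], TCP at [0.228, -0.5, 0.242] pointing down, gripper open.
Joint ranges: [-178.18, 178.18], [-50.72, 133.34], [12.68, 142.11], [-81.47, 261.47], [9.98, 163.14], [-165.26, 165.26]. Speed limits (degrees/s): [136.94, 136.94, 180, 180, 180, 180].

## Interface

Orientations are given as a 3x3 rotation matrix whose columns are the frame's x, y, z axes.
In Python, from rig import env gives the robot as it stands.
- The arm moves only by the tool carry_out, never from a script. Its argument "motion" is a list that holds one entry, the list of rows, each a list of 7 numbers: the shift along the tool's x, y, z in cm, then the turn, a rotation vector about the tool's x, y, z in rad, then the finger opening in cm, from 0 to 8.54. A call has 1 to 5 rows; each row is the pose to reach, as a shift and turn from the pose commanded when the call began, along the tool's axes at that moment; what a row does not reach only later rows make up. A row lasts 1/12 s, in which the tool goes at most 41.7 mm and 7.16 degrees, less where a joint would pass 70% of its speed; a pose out of reach is approached as far as the arm can. A call with a gripper value outside its range is refused whole. The fingers move at their own pace and stop on an object; "grip_force" is the grip in N (left out, the last holds). Time passes only in rows, so rows that repeat a pose let the fingers close. It gives the time, the measured TCP pose, the force and the opening at its end, in the units of the state.
- env.observe(): the state, without advancing time (a new reading comes with each control period).
- env.get_image(name): name is "scene" or "top" or "wrist"; returns a dict with "image" (420x560x3 uint8, red, green, blue), "fov_y" (degrees; the focal length in pixels is half the picture's height over the tangent of half this angle, whatever the lens; pixels are square), "cx", "cy" (the principal point, pixels), "k1" (the pictures are not rectified: a ray, as slopes to the right and down, at radius r is drawn at 1 + k1 r^2 times it, then the intrinsics apply), "R" (3x3) and "t" (3): a world point X has camera coordinates R X + t. Camera axes: x right, y down, z forward; pixel columns grow to the right and rows downward; lengths in m; the calibration is good to about 2 mm. A picture is of the moment at which its call begins. There is no depth.
- env.close_job(): hands the job in, once; it reports no verdict.
The state is a dict: "time_s": time; "q": joint angles; "qvel": joint speeds; "joint_efforts": joint torques, N m; "position": TCP position; "tool_rot": TCP orientation; "ft_force": force on the tool from outside, world axes, zero at the start; "wrist_torque": the same for the moment, N m; "grip_width": finger opening in m.
Only numpy, scipy, OpenCV 4.12 (cv2) and the standard library are available. Lean on these libraries where they do the work, as an engineer would, in place of code of your own. Each camera call takes 0.05 s, during which the arm holds its last target. There are 200 camera calls.

## Task

Put the two loose clamp collars from the bench over the two empty spigots in the near row of the hinged inspection flap, so that all four collars lie seated in a neat two-by-two grid. Then take the flap's handle bar in the gripper, swing the flap up until it lies parallel to the index arm beside it, and finish while still holding it there, with all the collars on their spigots. Leave the index arm, the plain cap without a hole, the scraper and the oil can alone.

Things in the scene. Friction and masses are not known exactly. Their poses are not given: they have to be found in the camera images.
- stand: fixed tilting inspection stand on the bench; grey base 200 x 220 mm; origin on the bench under the centre of the base; its x axis points from the handle side (near the robot) to the hinge side, y to its left, z up. The flap's hinge axis is parallel to its y axis, 95 mm towards +x and 56 mm above the bench
- flap (a joint): angle of the flap (rad): 0 = level on its rests (at the start), grows to 1.4 as the handle side (-x) swings up about the far hinge. Steel plate 180 (x) x 230 (y) x 8 mm, 0.68 kg with its handle; level, its top is 60 mm above the bench. The hinge turns freely: the flap falls back to 0 unless held (about 3 to 5 N upward at the handle, loaded)
- index (a joint): angle of the index arm (rad), measured as for the flap about the same axis: the marked angle, 0.45 to 0.8. Dark steel arm 215 mm long, 14 mm wide, 6 mm thick, 162 mm to the right (-y) of the flap's centre line beside a thin curved steel rail; its stiff joint stays where it is set
- flap_hinge (a point): point on the hinge axis, at the middle of the flap's width; turns with the flap, axes as the stand's when the flap is level (x then points along the plate away from the handle)
- index_tip (a point): free end of the index arm, 215 mm from the hinge axis; axes turn with the arm (x along the arm towards the hinge)
- handle (a point): the flap's handle: a dark round steel bar, 10 mm thick and 130 mm long, along the stand's y axis; this point is the middle of the bar, 230 mm from the hinge axis and level with it when the flap is level (56 mm above the bench); the clear gap between the bar and the plate's edge is 40 mm. It turns with the flap; the bar may roll between the pads
- spigot_left (a point): near row, left spigot of the flap, empty at the start: a black stub 24 mm in diameter and 24 mm high with a tapered top (14 mm across; the taper is the last 7 mm). This point is on its axis, 10 mm above the plate, where the middle of a seated collar comes; 135 mm from the hinge, 55 mm to the left of the centre line. Turns with the flap
- spigot_right (a point): near row, right spigot, empty at the start: the same, 55 mm to the right of the centre line
- spigot_far_left (a point): far row, left spigot: the same, 55 mm from the hinge; collar ring_c sits on it from the start
- spigot_far_right (a point): far row, right spigot: the same; collar ring_d sits on it from the start
- ring_a: loose die-cast aluminium clamp collar, 52 mm outside and 36 mm inside diameter, 20 mm high, with one ear (12 mm wide, 14 mm high) that reaches 38 mm from the centre along its own +x; about 65 g; origin at the centre of its underside, z up along its bore; lies flat on the bench at the start
- ring_b: loose die-cast aluminium clamp collar, 52 mm outside and 36 mm inside diameter, 20 mm high, with one ear (12 mm wide, 14 mm high) that reaches 38 mm from the centre along its own +x; about 65 g; origin at the centre of its underside, z up along its bore; lies flat on the bench at the start
- ring_c: loose die-cast aluminium clamp collar, 52 mm outside and 36 mm inside diameter, 20 mm high, with one ear (12 mm wide, 14 mm high) that reaches 38 mm from the centre along its own +x; about 65 g; origin at the centre of its underside, z up along its bore; starts on the far left spigot
- ring_d: loose die-cast aluminium clamp collar, 52 mm outside and 36 mm inside diameter, 20 mm high, with one ear (12 mm wide, 14 mm high) that reaches 38 mm from the centre along its own +x; about 65 g; origin at the centre of its underside, z up along its bore; starts on the far right spigot
- ring_a_mid (a point): centre of ring_a, 10 mm above its underside
- ring_b_mid (a point): centre of ring_b, 10 mm above its underside
- ring_c_mid (a point): centre of ring_c, 10 mm above its underside
- ring_d_mid (a point): centre of ring_d, 10 mm above its underside
- cap: bystander: aluminium blanking cap, a solid disc without a hole or ear, 52 mm in diameter, 20 mm high, on the bench; origin under its centre
- scraper: bystander: hand scraper with a black handle, 170 mm long, lying on the bench
- oilcan: bystander: grey can, 52 mm in diameter, 110 mm high, standing on the bench; origin under its centre
There are look-alikes about, which are no part of the job. Leave any black, blue or green look-alike of the ring_a alone.

How it is judged (in metres and radians):
On the way:
1. both loose collars seated on the near spigots, the far two still on theirs, the flap still level (((distance between ring_a_mid and spigot_left below 0.01 m and distance between ring_b_mid and spigot_right below 0.01 m) or (distance between ring_b_mid and spigot_left below 0.01 m and distance between ring_a_mid and spigot_right below 0.01 m)) and distance between ring_c_mid and spigot_far_left below 0.01 m and distance between ring_d_mid and spigot_far_right below 0.01 m and value of joint flap below 0.05 rad and contact force between the fingers and ring_a below 0.2 N and contact force between the fingers and ring_b below 0.2 N), for 0.2 s.
At the end, for the whole second after the job is handed in: the flap is held at rest within 0.07 rad (4 degrees) of the index arm's angle, with the fingers bearing on it at its handle (over 1 N between fingers and flap), and all four collars are on their spigots (centre within 10 mm of the spigot's point), one to each (angle between the x axis of flap_hinge and the x axis of index_tip, either way round below 0.07 rad and value of joint flap above 0.35 rad and velocity of joint flap between -0.05 and 0.05 rad/s and contact force between the fingers and flap above 1 N and ((distance between ring_a_mid and spigot_left below 0.01 m and distance between ring_b_mid and spigot_right below 0.01 m) or (distance between ring_b_mid and spigot_left below 0.01 m and distance between ring_a_mid and spigot_right below 0.01 m)) and distance between ring_c_mid and spigot_far_left below 0.01 m and distance between ring_d_mid and spigot_far_right below 0.01 m); the arm keeps its last pose, push and grip.
It fails at once if the index arm is pushed out of place (tip moved over 10 mm) (distance of index_tip from where it was at the start of the episode above 0.01 m).
It fails at once if a bystander (cap, scraper, oil can) is moved over 25 mm (distance of any of cap, scraper, oilcan from where it was at the start of the episode above 0.025 m).
It also fails if it takes over 72 s, if anything falls off the work surface, if the arm or the gripper's body presses on something with over 40 N, if the wrist force passes 120 N, or if a joint passes its speed limit or range.

## Working session

There is one attempt and no reset: what is moved stays moved. The work goes in short steps, Python scripts to look and compute and a tool call to move; the robot and the scene stay as the last step left them, time stands still between calls to the robot, and variables do not carry over. Pictures are saved under pics/ and viewed, on a budget of 10 in all, crops included, one or two more only if the job needs it, and the job is handed in when it is done.

Besides the shell and the picture viewer there is one more tool, called after "Emit:" as a command line: name --argument value ..., lists and objects as JSON in quotes. carry_out: Moves the arm, as the interface text tells. Its arguments: {"type":"object","properties":{"motion":{"type":"array","items":{"type":"array","items":{"type":"array","items":{"type":"number"}}}},"grip_force":{"type":"number"}},"required":["motion"]}

```bash
mkdir -p pics; ls; cat > h.py <<'E'
import numpy as np, cv2
from rig import env
def K(d):
    f=d["image"].shape[0]/2/np.tan(np.radians(d["fov_y"])/2)
    return np.array([[f,0,d["cx"]],[0,f,d["cy"]],[0,0,1.]])
def ray(d,uv):
    k=np.linalg.inv(K(d))@np.array([uv[0],uv[1],1.]); p=k[:2].copy()
    s=p.copy()
    for _ in range(30): s=p/(1+d["k1"]*(s@s))
    R=np.array(d["R"]);t=np.array(d["t"])
    return -R.T@t, R.T@np.array([s[0],s[1],1.])
def onz(d,uv,z):
    o,v=ray(d,uv); return o+v*(z-o[2])/v[2]
def proj(d,X):
    c=np.array(d["R"])@np.array(X)+np.array(d["t"]); s=c[:2]/c[2]; s=s*(1+d["k1"]*(s@s))
    return (K(d)@np.array([s[0],s[1],1.]))[:2]
def save(d,n): cv2.imwrite("pics/"+n,d["image"][:,:,::-1])
E
python3 - <<'E'
from h import *
import pickle
D={n:env.get_image(n) for n in("scene","top","wrist")}
pickle.dump(D,open("d0.pkl","wb"))
cv2.imwrite("pics/a.png",cv2.resize(D["top"]["image"][:,:,::-1],(800,600)))
cv2.imwrite("pics/b.png",cv2.resize(D["scene"]["image"][:,:,::-1],(800,600)))
for n in D: print(n,D[n]["fov_y"],D[n]["k1"],-np.array(D[n]["R"]).T@D[n]["t"])
s=env.observe();print(s["time_s"],s["position"],s["tool_rot"],s["grip_width"])
E
```

```text
pics
scene 51.378933118642706 0.037181104685227895 [ 0.99398201 -0.80708671  0.72108451]
top 48.029543155080425 0.016801271760627384 [0.38719264 0.04491097 1.10773736]
wrist 60.30621977676248 -0.07769980562348557 [ 0.29557391 -0.46953111  0.37421879]
0.15 [ 0.22812827 -0.50024731  0.24187035] [[-2.34053060e-04  4.14839198e-01 -9.09894711e-01]
 [ 1.01260961e-03 -9.09894171e-01 -4.14839213e-01]
 [-9.99999460e-01 -1.01846252e-03 -2.07106645e-04]] 0.08523071579977974
```

View pics/a.png

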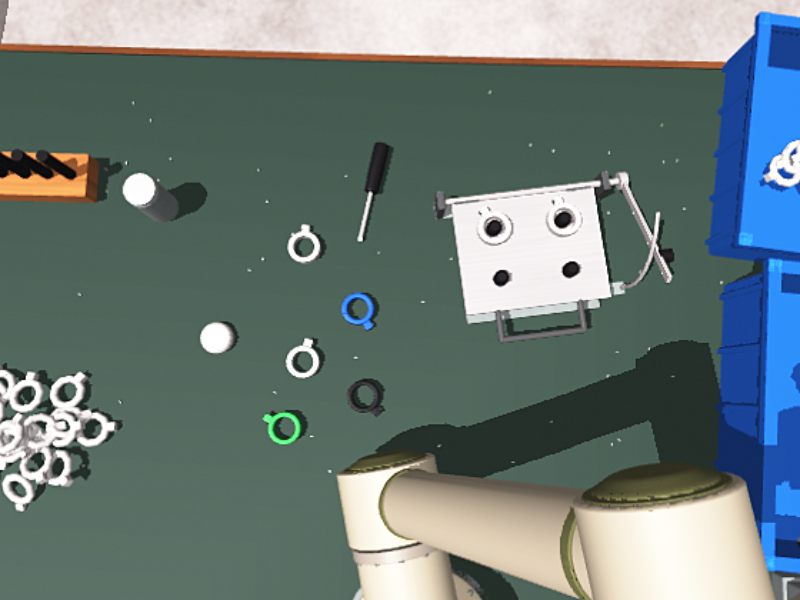

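View pics/b.png

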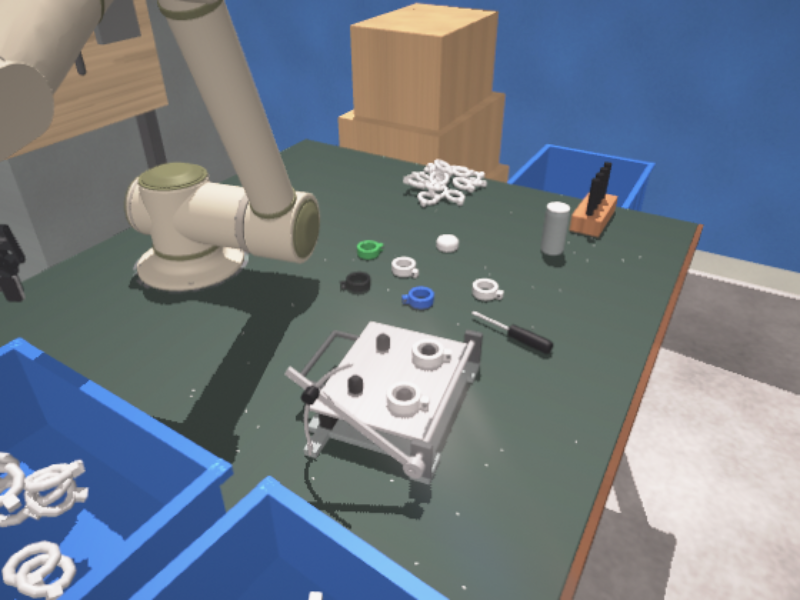

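Top view: isolated aluminium collars at (304,245) and (304,360). The cap is at (217,337), the blue/black/green look-alikes are at (358,309), (365,396) and (284,428), and a heap of spare rings sits at the left edge. The flap has two empty near spigots at (501,278) and (571,269). I'll measure now.

```bash
python3 - <<'E'
from h import *
import pickle
D=pickle.load(open("d0.pkl","rb"))
d=D["top"];im=d["image"];hsv=cv2.cvtColor(im,cv2.COLOR_RGB2HSV)
w=((hsv[...,1]<60)&(hsv[...,2]>140)).astype(np.uint8)
for name,(u,v) in dict(near=(304,360),far=(304,245),cap=(217,337)).items():
    u/=800/560;v/=600/420
    m=np.zeros_like(w);x0,y0=int(u)-24,int(v)-24;m[y0:y0+48,x0:x0+48]=w[y0:y0+48,x0:x0+48]
    n,l,st,ce=cv2.connectedComponentsWithStats(m)
    i=1+np.argmax(st[1:,4]); 
    c,hi=cv2.findContours((l==i).astype(np.uint8),cv2.RETR_CCOMP,cv2.CHAIN_APPROX_NONE)
    o=max(c,key=cv2.contourArea)[:,0]
    P=np.array([onz(d,p,.02)[:2] for p in o.astype(float)])
    hol=[k for k,h in zip(c,hi[0]) if h[3]>=0]
    ctr=P.mean(0)
    if hol:
        q=max(hol,key=cv2.contourArea)[:,0].astype(float); H=np.array([onz(d,p,.02)[:2] for p in q]); ctr=(H.max(0)+H.min(0))/2
    r=np.hypot(*(P-ctr).T);far=P[r>.033]
    e=far.mean(0)-ctr if len(far) else [0,0]
    print(name,st[i],"ctr",ctr.round(4),"reach",np.hypot(*ctr).round(3),"rmed",np.median(r).round(4),"ear deg",np.degrees(np.arctan2(e[1],e[0])).round(1),"rmax",r.max().round(4))
# spigots near: black blobs
k=(hsv[...,2]<70).astype(np.uint8)
for name,(u,v) in dict(L=(501,278),R=(571,269),fL=(493,227),fR=(563,218)).items():
    u/=800/560;v/=600/420;x0,y0=int(u)-10,int(v)-10
    m=np.zeros_like(k);m[y0:y0+20,x0:x0+20]=k[y0:y0+20,x0:x0+20]
    n,l,st,ce=cv2.connectedComponentsWithStats(m);i=1+np.argmax(st[1:,4])
    print(name,ce[i],st[i][2:],onz(d,ce[i],.077).round(4))
cv2.imwrite("pics/c.png",np.hstack([cv2.resize(im[110:270,190:290],(375,600),interpolation=cv2.INTER_CUBIC),cv2.resize(im[110:250,300:400+80],(425,600),interpolation=cv2.INTER_CUBIC)])[:,:,::-1])
s=D["scene"]["image"]
cv2.imwrite("pics/d.png",cv2.resize(s[225:350,190:350],(800,600),interpolation=cv2.INTER_CUBIC)[:,:,::-1])
E
```

```text
near [200 237  23  28 272] ctr [0.425  0.2016] reach 0.47 rmed 0.0257 ear deg -15.3 rmax 0.0383
far [201 157  23  27 266] ctr [0.6145 0.2059] reach 0.648 rmed 0.0259 ear deg -0.3 rmax 0.0364
cap [140 226  23  21 384] ctr [0.4606 0.342 ] reach 0.574 rmed 0.0245 ear deg 0.0 rmax 0.0259
L [350.45555556 194.12222222] [11 11 90] [ 0.5601 -0.1098  0.077 ]
R [399.13402062 188.1443299 ] [11 11 97] [ 0.5761 -0.2176  0.077 ]
fL [345.22580645 159.32258065] [11 11 93] [ 0.6385 -0.0976  0.077 ]
fR [393.65656566 153.51515152] [12 12 99] [ 0.6543 -0.2058  0.077 ]
```

View pics/c.png

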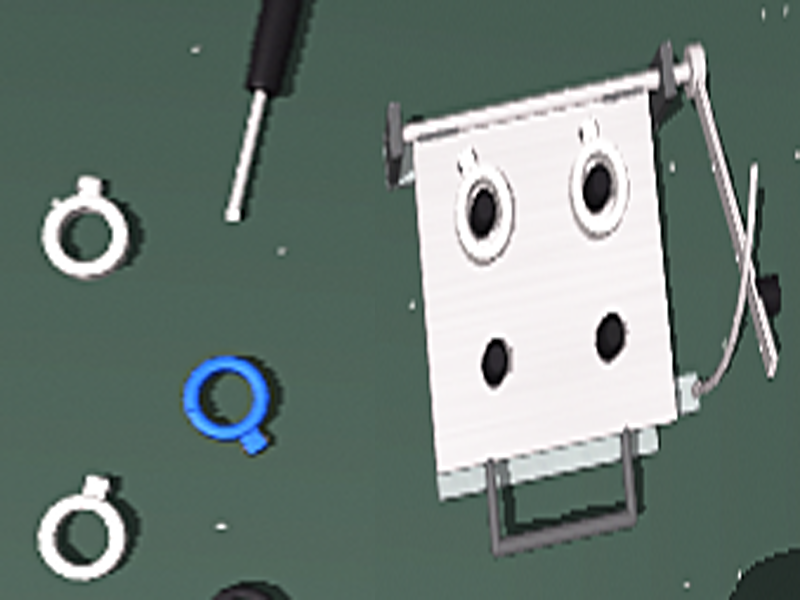

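View pics/d.png

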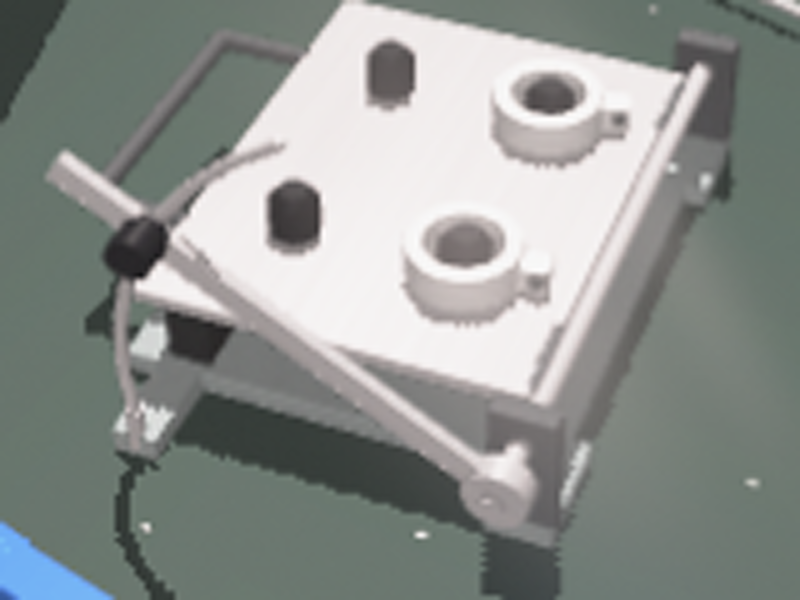

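The crops confirm both candidates. The two isolated bare-aluminium rings, at crop (85,235) and (82,535), each have a bore and one ear, unlike the coloured look-alikes and the solid cap. Both ears point roughly +x. Index tip: top crop (771,373), scene crop (62,165).

```bash
cat >> h.py <<'E'
from scipy.spatial.transform import Rotation as Ro
C=np.array([.6073,-.1577]);YAW=np.radians(8.5)
XS=np.array([np.cos(YAW),np.sin(YAW),0]);YS=np.array([-np.sin(YAW),np.cos(YAW),0])
def st(x,y,z): return np.array([C[0],C[1],0])+x*XS+y*YS+np.array([0,0,z])
def arm(th,r=.23,y=0): return st(.095-r*np.cos(th),y,.056+r*np.sin(th))
def go(p,ang):
    """shift in tool axes (cm) and turn for tool-down pose at p, jaw axis angle ang deg"""
    s=env.observe();R=np.array(s["tool_rot"]);a=np.radians(ang)
    T=np.array([[0,0,-1],[np.cos(a),np.sin(a),0],[0,0,0]]).T;T[:,2]=np.cross(T[:,0],T[:,1])
    return (R.T@(np.array(p)-s["position"])*100).round(2),Ro.from_matrix(R.T@T).as_rotvec().round(3)
E
python3 - <<'E'
from h import *
import pickle
from scipy.optimize import least_squares
D=pickle.load(open("d0.pkl","rb"))
t,s=D["top"],D["scene"]
pt=np.array([396/2.361+300,373/4.286+110]);ps=np.array([202.4,258.])
A,B=ray(t,pt),ray(s,ps)
M=np.stack([A[1],-B[1]],1);k=np.linalg.lstsq(M,B[0]-A[0],rcond=None)[0]
a,b=A[0]+k[0]*A[1],B[0]+k[1]*B[1];X=(a+b)/2;print("tip",X,np.linalg.norm(a-b))
h=st(.095,0,.056);v=X-h;print("stand x,y,z",v@XS,v@YS,v[2],"th",np.arctan2(v[2],-v@XS),"r",np.hypot(v[2],v@XS))
# line sampling along arm in both views: angle from plane y=-.162
for d,pts in((t,[pt]),(s,[ps,[190+330/5,225+358/5]])):
  for p in pts:
    o,w=ray(d,p);f=((-.162)-(o-h)@YS)/(w@YS);Q=o+f*w-h;print("plane",np.arctan2(Q[2],-Q@XS),np.hypot(Q[2],Q@XS))
print("handle proj",proj(t,arm(0)), "hinge ends",proj(t,st(.095,-.115,.056)),proj(t,st(.095,.115,.056)))
print(go([.425,.2016,.10],-105),go([.425,.2016,.013],-105))
E
```

```text
tip [ 0.54678656 -0.32982345  0.16893186] 0.006503645142942746
stand x,y,z -0.18029021514309188 -0.16128837187103223 0.11293186335857613 th 0.5595977455476467 r 0.2127396705788144
plane 0.5614633047562736 0.216583313762678
plane 0.5786239203463156 0.210108680344291
plane 0.6586321999928094 0.08470558276525228
handle proj [379.18458506 234.45931849] hinge ends [413.80265214 129.07751387] [314.51887418 141.24781923]
(array([ 14.25, -55.68, -47.03]), array([0.69 , 0.   , 0.001])) (array([ 22.95, -55.67, -47.02]), array([0.69 , 0.   , 0.001]))
```

Emit:
carry_out --motion '[[[0.7,-2.8,-2.35,0,0,0,8.5],[1.4,-5.6,-4.7,0,0,0,8.5],[2.1,-8.4,-7.05,0,0,0,8.5],[2.8,-11.2,-9.4,0,0,0,8.5],[3.5,-13.9,-11.75,0,0,0,8.5]]]' --grip_force 40

```text
time_s: 0.57
position: [0.2774, -0.3233, 0.2068]
tool_rot: [[-0.0, 0.414, -0.91], [0.0, -0.91, -0.414], [-1.0, -0.0, -0.0]]
ft_force: [0.6, -1.2, 1.0]
grip_width: 0.0845
```

Emit:
carry_out --motion '[[[0.7,-2.8,-2.35,0,0,0,8.5],[1.4,-5.6,-4.7,0,0,0,8.5],[2.1,-8.4,-7.05,0,0,0,8.5],[2.8,-11.2,-9.4,0,0,0,8.5],[3.5,-13.9,-11.75,0,0,0,8.5]]]'

```text
time_s: 0.98
position: [0.3265, -0.1482, 0.1721]
tool_rot: [[0.0, 0.414, -0.91], [-0.0, -0.91, -0.414], [-1.0, 0.0, -0.0]]
ft_force: [-0.3, -0.5, 0.2]
grip_width: 0.0853
```

Emit:
carry_out --motion '[[[0.7,-2.8,-2.35,0,0,0,8.5],[1.4,-5.6,-4.7,0,0,0,8.5],[2.1,-8.4,-7.05,0,0,0,8.5],[2.8,-11.2,-9.4,0,0,0,8.5],[3.5,-13.9,-11.75,0,0,0,8.5]]]'

```text
time_s: 1.4
position: [0.3759, 0.0272, 0.1371]
tool_rot: [[0.0, 0.415, -0.91], [-0.0, -0.91, -0.415], [-1.0, 0.0, -0.0]]
ft_force: [2.1, -0.6, 0.3]
grip_width: 0.0852
```

Emit:
carry_out --motion '[[[0.7,-2.8,-2.35,0.12,0,0,8.5],[1.4,-5.6,-4.7,0.24,0,0,8.5],[2.1,-8.4,-7.05,0.36,0,0,8.5],[2.8,-11.2,-9.4,0.48,0,0,8.5],[3.5,-13.9,-11.75,0.6,0,0,8.5]]]'

```text
time_s: 1.82
position: [0.4208, 0.1857, 0.1053]
tool_rot: [[-0.0, -0.09, -0.996], [-0.0, -0.996, 0.09], [-1.0, 0.0, 0.0]]
ft_force: [1.0, -1.4, -0.3]
grip_width: 0.0848
```

```bash
python3 - <<'E'
from h import *
s=env.observe();print(s["time_s"],s["position"],s["q"]);print(go([.425,.2016,.09],-105))
d=env.get_image("wrist");save(d,"w1.png")
print(proj(d,[.425,.2016,.02]),proj(d,[.425+.032*.966,.2016-.032*.26,.014]))
im=d["image"];hsv=cv2.cvtColor(im,cv2.COLOR_RGB2HSV)
w=((hsv[...,1]<60)&(hsv[...,2]>140)).astype(np.uint8)
c,hi=cv2.findContours(w,cv2.RETR_CCOMP,cv2.CHAIN_APPROX_NONE)
for k,h in zip(c,hi[0]):
    if h[3]>=0 and cv2.contourArea(k)>300:
        q=cv2.fitEllipse(k);print(q,onz(d,q[0],.02),cv2.contourArea(k))
E
```

```text
1.8167 [0.42084711 0.18570869 0.10532243] [ 9.01378290e+00  2.23219144e+01  1.00124682e+02 -5.41547920e-03
  5.75596938e+01  1.04176988e+02]
(array([ 1.53, -1.62, -0.27]), array([ 0.172,  0.   , -0.   ]))
[254.01529459 220.03136546] [262.43867615 169.0761636 ]
((246.45364379882812, 218.19017028808594), (26.198774337768555, 42.76749038696289), 130.9884490966797) [0.42664986 0.20623722 0.02      ] 582.0
((54.42390060424805, 167.57785034179688), (58.13013458251953, 75.8883056640625), 140.8087615966797) [0.47056365 0.32294997 0.02      ] 882.5
```

View pics/w1.png

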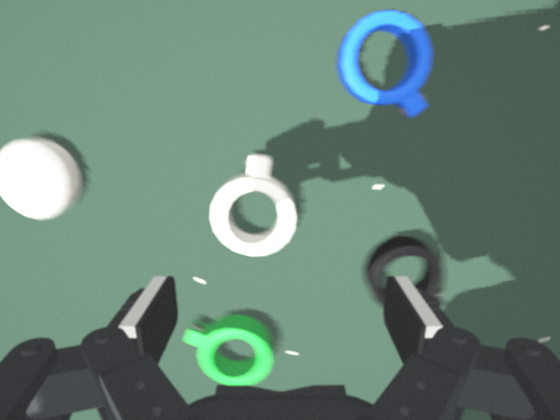

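The wrist view shows the near collar at (254,215) with its ear up, within 5 px of the prediction. Going down and gripping.

Emit:
carry_out --motion '[[[2,0,-0.1,0.09,0,0,8.5],[4,0,-0.1,0.09,0,0,8.5],[6.5,0,-0.1,0.09,0,0,8.5],[8.8,0,-0.1,0.09,0,0,8.5],[8.8,0,-0.1,0.09,0,0,5]]]' --grip_force 40

```text
time_s: 2.28
position: [0.423, 0.1864, 0.0178]
tool_rot: [[0.004, -0.177, -0.984], [0.006, -0.984, 0.177], [-1.0, -0.007, -0.002]]
ft_force: [-5.6, 32.1, 57.1]
grip_width: 0.0761
```

Emit:
carry_out --motion '[[[0,0,0,0,0,0,4.5],[0,0,0,0,0,0,4.5],[0,0,0,0,0,0,4.5],[0,0,0,0,0,0,4.5],[0,0,0,0,0,0,4.5]]]'

```text
time_s: 2.7
position: [0.4289, 0.1908, 0.0253]
tool_rot: [[0.024, -0.178, -0.984], [0.015, -0.984, 0.178], [-1.0, -0.019, -0.021]]
ft_force: [-6.8, 46.4, 79.4]
grip_width: 0.049
```

Emit:
carry_out --motion '[[[-1,0,0,0,0,0,4.5],[-4,0,0,0,0,0,4.5],[-8,0,0,0,0,0,4.5],[-12,0,0,0,0,0,4.5],[-13.5,0,0,0,0,0,4.5]]]'

```text
time_s: 3.12
position: [0.4231, 0.1842, 0.1574]
tool_rot: [[0.007, -0.174, -0.985], [0.001, -0.985, 0.174], [-1.0, -0.002, -0.007]]
ft_force: [0.4, -0.9, -0.3]
grip_width: 0.0454
```

```bash
python3 - <<'E'
from h import *
d=env.get_image("wrist");save(d,"w2.png")
s=env.observe();print(s["time_s"],s["position"],s["grip_width"],s["ft_force"]);print(go(st(-.04,.055,.155),-81.5))
E
```

```text
3.1667 [0.42369466 0.18424221 0.15809444] 0.044856577927622675 [1.67208323 1.39874683 2.08641465]
(array([  0.39,  26.54, -18.48]), array([-0.323, -0.009,  0.002]))
```

View pics/w2.png

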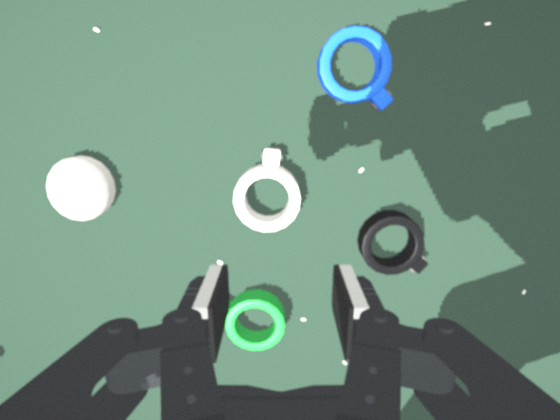

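The grasp missed: the last travel call stopped about 15 mm short and a finger landed on the collar. The collar is still flat at (267,197). I'll measure it again from here.

```bash
cat >> h.py <<'E'
def ring(d,box,z=.02):
    x0,y0,x1,y1=box
    im=d["image"];hsv=cv2.cvtColor(im,cv2.COLOR_RGB2HSV)
    w=((hsv[...,1]<70)&(hsv[...,2]>120)).astype(np.uint8);m=np.zeros_like(w);m[y0:y1,x0:x1]=w[y0:y1,x0:x1]
    c,_=cv2.findContours(m,cv2.RETR_EXTERNAL,cv2.CHAIN_APPROX_NONE);o=max(c,key=cv2.contourArea)[:,0].astype(float)
    P=np.array([onz(d,p,z)[:2] for p in o])
    ctr=P.mean(0)
    for _ in range(30):   # circle fit of the rim without the ear
        k=np.abs(np.hypot(*(P-ctr).T)-.026)<.004;Q=P[k]
        s=np.linalg.lstsq(np.c_[2*Q,np.ones(len(Q))],(Q**2).sum(1),rcond=None)[0];ctr=s[:2]
    r=np.hypot(*(P-ctr).T);e=P[r>.032].mean(0)-ctr
    return ctr.round(4),np.sqrt(s[2]+ctr@ctr).round(4),np.degrees(np.arctan2(e[1],e[0])).round(1),len(Q)
E
python3 - <<'E'
from h import *
d=env.get_image("wrist");print(ring(d,(225,140,312,245)))
t=env.get_image("top");print(ring(t,(190,230,235,275)))
s=env.observe();print(s["position"])
c=ring(d,(225,140,312,245));print(go([*c[0],.03],c[2]-90),go([*c[0],.013],c[2]-90))
E
```

```text
(array([0., 0.]), np.float64(0.0), np.float64(23.9), 0)
(array([0., 0.]), np.float64(0.0), np.float64(26.5), 0)
[0.42204214 0.18387869 0.15343109]
(array([12.24, 25.46, 38.39]), array([-0.592, -0.002,  0.   ])) (array([13.94, 25.46, 38.39]), array([-0.592, -0.002,  0.   ]))
```

```bash
python3 - <<'E'
from h import *
d=env.get_image("wrist")
x0,y0,x1,y1=225,140,312,245
hsv=cv2.cvtColor(d["image"],cv2.COLOR_RGB2HSV)
for v in(120,150,170,190,210):
    w=((hsv[...,1]<70)&(hsv[...,2]>v)).astype(np.uint8)[y0:y1,x0:x1].copy()
    c,_=cv2.findContours(w,cv2.RETR_EXTERNAL,cv2.CHAIN_APPROX_NONE);o=max(c,key=cv2.contourArea)[:,0]
    print(v,w.sum(),o.min(0)+[x0,y0],o.max(0)+[x0,y0],cv2.contourArea(max(c,key=cv2.contourArea)))
    P=np.array([onz(d,p+[x0,y0],.02)[:2] for p in o]);ctr=P.mean(0);r=np.hypot(*(P-ctr).T);print(ctr,np.percentile(r,[5,50,95]))
E
```

```text
120 8394 [225 140] [311 244] 8923.0
[0.43195742 0.19120921] [0.03280074 0.04187302 0.05073249]
150 8067 [225 140] [311 244] 8899.0
[0.43207432 0.19107288] [0.03281035 0.04194783 0.05076925]
170 7803 [225 140] [311 244] 8048.0
[0.43502198 0.18505775] [0.01765725 0.03793967 0.05324288]
190 2948 [230 146] [300 232] 4076.5
[0.43372101 0.19223422] [0.0222736  0.02845666 0.03372145]
210 2798 [231 146] [300 232] 3985.5
[0.43370981 0.19233728] [0.02189789 0.02822247 0.03351437]
```

```bash
sed -i 's/hsv\[...,2\]>120/hsv[...,2]>195/; s/hsv\[...,1\]<70/hsv[...,1]<50/' h.py; python3 - <<'E'
from h import *
d=env.get_image("wrist");c=ring(d,(225,140,312,245));print(c)
t=env.get_image("top");print(ring(t,(190,230,235,275)))
s=env.observe();print(s["position"],s["time_s"])
print(go([*c[0],.03],c[2]-90))
E
```

```text
(array([0.4286, 0.1939]), np.float64(0.0267), np.float64(-16.8), 186)
(array([0.455 , 0.2035]), np.float64(0.0257), np.float64(158.4), 39)
[0.42115731 0.1836849  0.15135705] 3.4167
(array([12.13, -1.15, -0.59]), array([ 0.118,  0.003, -0.001]))
```

Emit:
carry_out --motion '[[[0,-1.15,-0.6,0.118,0,0,8.5],[3,-1.15,-0.6,0.118,0,0,8.5],[6,-1.15,-0.6,0.118,0,0,8.5],[8,-1.15,-0.6,0.118,0,0,8.5],[8,-1.15,-0.6,0.118,0,0,8.5]]]'

```text
time_s: 3.83
position: [0.4272, 0.1936, 0.0684]
tool_rot: [[-0.009, -0.289, -0.957], [-0.002, -0.957, 0.289], [-1.0, 0.004, 0.009]]
ft_force: [-1.4, -0.8, -0.9]
grip_width: 0.0854
```

```bash
python3 - <<'E'
from h import *
d=env.get_image("wrist");save(d,"w3.png")
s=env.observe();print(s["position"],s["time_s"],s["grip_width"])
print(go([.4286,.1939,.013],-106.8),proj(d,[.4286,.1939,.02]))
E
```

```text
[0.4283772  0.19382851 0.07055719] 3.8833 0.08503436638568605
(array([ 5.76, -0.03, -0.05]), array([ 0.   ,  0.006, -0.003])) [277.52012136 243.55632755]
```

View pics/w3.png

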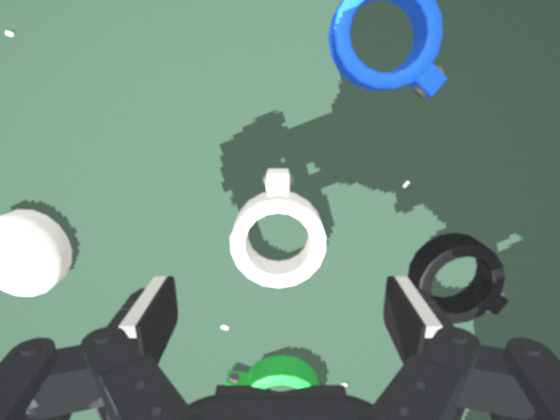

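Emit:
carry_out --motion '[[[2,0,-0.1,0,0,0,8.5],[4,0,-0.1,0,0,0,8.5],[5.6,0,-0.1,0,0,0,8.0],[5.6,0,-0.1,0,0,0,7.5],[5.6,0,-0.1,0,0,0,7]]]'

```text
time_s: 4.3
position: [0.4309, 0.1939, 0.0173]
tool_rot: [[-0.0, -0.289, -0.957], [-0.0, -0.957, 0.289], [-1.0, 0.0, 0.0]]
ft_force: [-0.0, -0.5, 0.1]
grip_width: 0.0701
```

Emit:
carry_out --motion '[[[0,0,0,0,0,0,4.5],[0,0,0,0,0,0,4.5],[0,0,0,0,0,0,4.5],[0,0,0,0,0,0,4.5],[0,0,0,0,0,0,4.5]]]'

```text
time_s: 4.72
position: [0.4314, 0.194, 0.0185]
tool_rot: [[0.003, -0.289, -0.957], [0.0, -0.957, 0.289], [-1.0, -0.001, -0.003]]
ft_force: [-1.3, -0.1, 8.9]
grip_width: 0.0502
```

```bash
python3 - <<'E'
from h import *
s=env.observe();print(s["position"],s["time_s"],s["grip_width"],s["ft_force"])
print(go(st(-.04,.055,.155),-81.5))
E
```

```text
[0.43143341 0.19400117 0.01852651] 4.7167 0.05024910177127682 [-1.33779626 -0.11845288  8.91304182]
(array([-13.62,  25.31, -21.06]), array([-0.441, -0.003,  0.001]))
```

Emit:
carry_out --motion '[[[-2,0,0,0,0,0,4.5],[-5,0,0,0,0,0,4.5],[-8,0,0,0,0,0,4.5],[-11,0,0,0,0,0,4.5],[-13.6,0,0,0,0,0,4.5]]]'

```text
time_s: 5.13
position: [0.4307, 0.1939, 0.1559]
tool_rot: [[0.003, -0.289, -0.957], [0.001, -0.957, 0.289], [-1.0, -0.001, -0.003]]
ft_force: [1.1, -0.2, -0.9]
grip_width: 0.05
```

Emit:
carry_out --motion '[[[0,2.5,-2.1,0,0,0,4.5],[0,5.0,-4.2,0,0,0,4.5],[0,7.5,-6.3,0,0,0,4.5],[0,10,-8.4,0,0,0,4.5],[0,12.5,-10.5,0,0,0,4.5]]]'

```text
time_s: 5.55
position: [0.4955, 0.0424, 0.154]
tool_rot: [[0.002, -0.289, -0.957], [-0.0, -0.957, 0.289], [-1.0, -0.0, -0.002]]
ft_force: [0.5, 0.8, -1.1]
grip_width: 0.05
```

Emit:
carry_out --motion '[[[0,2.5,-2.1,-0.09,0,0,4.5],[0,5.0,-4.2,-0.18,0,0,4.5],[0,7.5,-6.3,-0.27,0,0,4.5],[0,10,-8.4,-0.36,0,0,4.5],[0,12.5,-10.5,-0.44,0,0,4.5]]]'

```text
time_s: 5.97
position: [0.5599, -0.1077, 0.154]
tool_rot: [[0.001, 0.151, -0.989], [-0.001, -0.989, -0.151], [-1.0, 0.001, -0.001]]
ft_force: [0.1, 0.7, -0.2]
grip_width: 0.05
```

```bash
python3 - <<'E'
from h import *
d=env.get_image("scene");w=env.get_image("wrist")
save({"image":np.hstack([d["image"][200:340,170:350].repeat(3,0).repeat(2,1)[:, :360],w["image"]])},"s1.png")
s=env.observe();print(s["position"],s["time_s"],s["grip_width"],s["ft_force"])
print(go(st(-.04,.055,.125),-81.5))
for p in (st(-.04,.055,.084),st(-.04,-.055,.084),st(.04,.055,.084),st(.04,-.055,.084)): print(proj(w,p),proj(d,p))
E
```

```text
[ 0.56086021 -0.11017955  0.15358352] 6.0667 0.050182719244699116 [-0.85829475  1.05679593 -0.81262978]
(array([ 2.86, -0.12,  0.12]), array([-0.003, -0.002, -0.002]))
[272.62669658 235.66379328] [266.95252738 233.33877065]
[453.16924953 235.74003052] [247.55618164 262.38022226]
[272.43460801  95.63308773] [298.81809658 240.8952104 ]
[472.12397531  99.31703659] [281.89069466 271.37350427]
```

View pics/s1.png

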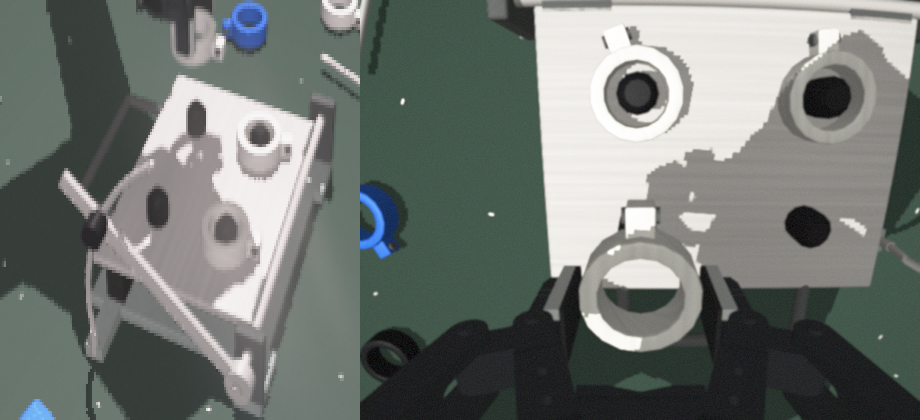

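```bash
python3 - <<'E'
from h import *
w=env.get_image("wrist");s=env.observe();print(s["position"])
print("cam",-np.array(w["R"]).T@w["t"],"axis",np.array(w["R"])[2])
hsv=cv2.cvtColor(w["image"],cv2.COLOR_RGB2HSV);k=(hsv[...,2]<75).astype(np.uint8)
for n,(x,y) in dict(R=(448,226),fL=(277,93),fR=(467,98)).items():
    m=np.zeros_like(k);m[y-32:y+32,x-32:x+32]=k[y-32:y+32,x-32:x+32]
    c,_=cv2.findContours(m,cv2.RETR_EXTERNAL,cv2.CHAIN_APPROX_NONE);o=max(c,key=cv2.contourArea)
    e=cv2.fitEllipse(o);b=cv2.boundingRect(o)
    g=st(-.04,-.055,0) if n=="R" else st(.04,.055 if n=="fL" else -.055,0)
    print(n,[np.round(v,1) for v in e],b,[onz(w,e[0],z)[:2].round(4) for z in(.084,.075)],g[:2].round(4), "edge bottom",onz(w,(e[0][0],b[1]+b[3]),.084)[:2].round(4))
E
```

```text
[ 0.55987374 -0.10789645  0.15338122]
cam [ 0.63393088 -0.09937676  0.28618317] axis [-0.2882362  -0.04433224 -0.95653256]
R [array([452.4, 223.9]), array([37.5, 46.2]), np.float64(118.6)] (430, 203, 46, 43) [array([ 0.5813, -0.2123]), array([ 0.5789, -0.2173])] [ 0.5759 -0.218 ] edge bottom [ 0.5674 -0.2165]
fL [array([281.1,  91.2]), array([40. , 41.1]), np.float64(27.9)] (261, 71, 41, 42) [array([ 0.6405, -0.0994]), array([ 0.6408, -0.0994])] [ 0.6387 -0.0974] edge bottom [ 0.6292 -0.101 ]
fR [array([471.,  94.]), array([41.5, 49.6]), np.float64(71.8)] (448, 73, 48, 43) [array([ 0.6556, -0.2023]), array([ 0.6566, -0.2069])] [ 0.655  -0.2062] edge bottom [ 0.6442 -0.2055]
```

```bash
python3 - <<'E'
from h import *
w=env.get_image("wrist");s=env.observe();print(s["position"],s["time_s"])
# ear tip & rim points of held ring's top plane z=.155 ; crop enlarged
im=w["image"][190:360,200:360];cv2.imwrite("pics/w4.png",cv2.resize(im,(640,680))[:600,:,::-1])
z=s["position"][2]-.0185+.02
for c in((.0,0),(.0025,0),(-.0025,0)):
    q=[proj(w,np.array([s["position"][0]+c[0],s["position"][1],z])+.018*np.array([np.cos(a),np.sin(a),0])) for a in np.radians(YAW*57.3+np.array([0,90,180,270]))]
    print(c,[((p-[200,190])*4).round(0) for p in q])
E
```

```text
[ 0.55933901 -0.10648326  0.15336333] 6.1667
(0.0, 0) [array([303., 251.]), array([128., 413.]), array([306., 563.]), array([480., 412.])]
(0.0025, 0) [array([306., 227.]), array([131., 392.]), array([309., 543.]), array([485., 390.])]
(-0.0025, 0) [array([299., 274.]), array([126., 435.]), array([302., 582.]), array([476., 433.])]
```

View pics/w4.png

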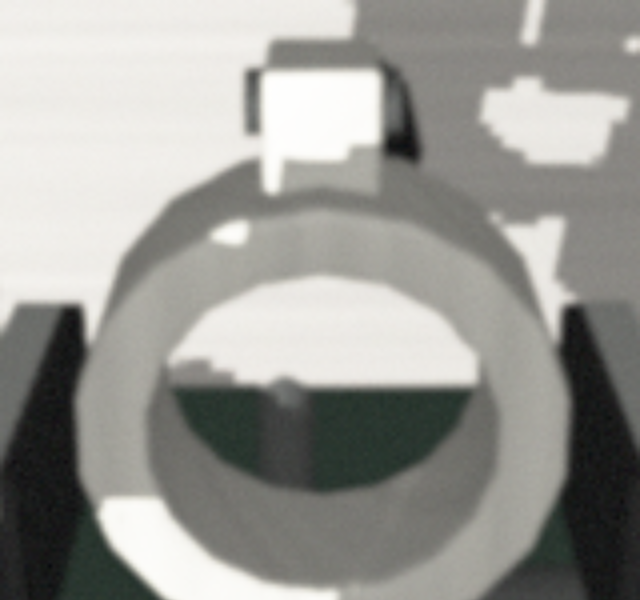

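Emit:
carry_out --motion '[[[0,0.2,-0.3,0,0,0,4.5],[2,0.2,-0.3,0,0,0,4.5],[3.5,0.2,-0.3,0,0,0,4.5],[5,0.2,-0.3,0,0,0,4.5],[5.5,0.2,-0.3,0,0,0,4.5]]]'

```text
time_s: 6.58
position: [0.5619, -0.1062, 0.0963]
tool_rot: [[-0.003, 0.147, -0.989], [0.001, -0.989, -0.147], [-1.0, -0.002, 0.002]]
ft_force: [0.2, 0.2, -1.8]
grip_width: 0.0501
```

Emit:
carry_out --motion '[[[0.3,0,0,0,0,0,4.5],[0.6,0,0,0,0,0,4.5],[1.0,0,0,0,0,0,4.5],[1.3,0,0,0,0,0,4.5],[1.6,0,0,0,0,0,4.5]]]'

```text
time_s: 7.0
position: [0.563, -0.1077, 0.0819]
tool_rot: [[0.001, 0.146, -0.989], [-0.0, -0.989, -0.146], [-1.0, 0.0, -0.001]]
ft_force: [-0.0, 0.5, -0.7]
grip_width: 0.0501
```

```bash
python3 - <<'E'
from h import *
s=env.observe();print(s["position"],s["time_s"],s["grip_width"],s["ft_force"])
w=env.get_image("wrist");cv2.imwrite("pics/w5.png",w["image"][:,:,::-1])
E
```

```text
[ 0.56295812 -0.10767991  0.08191318] 7.0 0.05012278273825947 [-0.03081538  0.4798653  -0.661667  ]
```

View pics/w5.png

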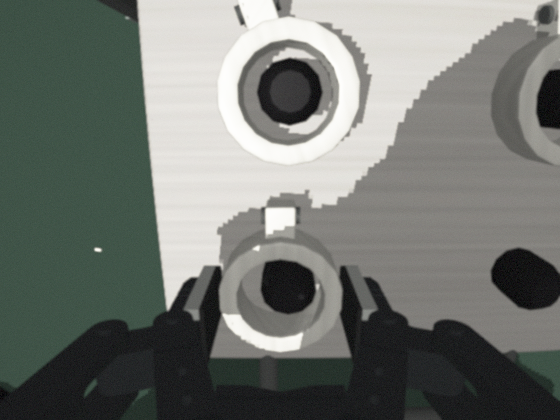

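The spigot is inside the bore at (288,287) and there is no contact force, so I'll release and lift.

Emit:
carry_out --motion '[[[0.2,0,0,0,0,0,5.5],[0.2,0,0,0,0,0,6.5],[0.2,0,0,0,0,0,7.5],[0,0,0,0,0,0,7.5],[-2,0,0,0,0,0,7.5]]]'

```text
time_s: 7.47
position: [0.5614, -0.1072, 0.0995]
tool_rot: [[-0.005, 0.146, -0.989], [0.002, -0.989, -0.146], [-1.0, -0.003, 0.005]]
ft_force: [-0.5, 0.3, -0.5]
grip_width: 0.0752
```

Emit:
carry_out --motion '[[[-2,0,0,0,0,0,7.5],[-4,0,0,0,0,0,7.5],[-6,0,0,0,0,0,7.5],[-7.5,0,0,0,0,0,8.5],[-7.5,0,0,0,0,0,8.5]]]'

```text
time_s: 7.88
position: [0.5639, -0.1081, 0.1802]
tool_rot: [[0.006, 0.146, -0.989], [-0.002, -0.989, -0.147], [-1.0, 0.003, -0.005]]
ft_force: [-0.5, -0.5, 0.7]
grip_width: 0.0848
```

```bash
python3 - <<'E'
from h import *
s=env.observe();print(s["position"],s["time_s"],s["grip_width"],s["ft_force"])
t=env.get_image("top");print(ring(t,(185,150,235,190)))
w=env.get_image("wrist");cv2.imwrite("pics/w6.png",np.hstack([w["image"][150:400,150:450],t["image"][100:225,290:440].repeat(2,0).repeat(2,1)])[:,:,::-1])
print(go([.6145,.2059,.155],-95))
E
```

```text
[ 0.56392931 -0.108112    0.18017107] 7.8833 0.08484182024514327 [-0.49466807 -0.53470742  0.6902799 ]
(array([0.6147, 0.2065]), np.float64(0.025), np.float64(-0.7), 60)
(array([  2.17, -30.26,  -9.71]), array([ 0.234, -0.001, -0.   ]))
```

View pics/w6.png

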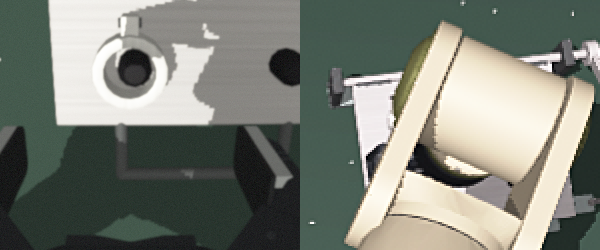

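The first collar is over its spigot and lying flat. Now the far loose collar at (0.615, 0.206).

Emit:
carry_out --motion '[[[0,-3,-0.97,0,0,0,8.5],[0,-6,-1.94,0,0,0,8.5],[0,-9,-2.91,0,0,0,8.5],[0,-12,-3.88,0,0,0,8.5],[0,-15,-4.8,0,0,0,8.5]]]'

```text
time_s: 8.4
position: [0.5879, 0.0492, 0.1752]
tool_rot: [[-0.002, 0.146, -0.989], [0.0, -0.989, -0.146], [-1.0, -0.001, 0.002]]
ft_force: [0.2, -1.0, 0.2]
grip_width: 0.0849
```

Emit:
carry_out --motion '[[[0,-3,-0.97,0.05,0,0,8.5],[0.5,-6,-1.94,0.1,0,0,8.5],[1,-9,-2.91,0.15,0,0,8.5],[1.5,-12,-3.88,0.2,0,0,8.5],[2,-15.2,-4.9,0.234,0,0,8.5]]]'

```text
time_s: 8.82
position: [0.614, 0.2066, 0.1548]
tool_rot: [[-0.003, -0.09, -0.996], [-0.0, -0.996, 0.09], [-1.0, 0.001, 0.003]]
ft_force: [1.4, -0.6, 1.0]
grip_width: 0.085
```

Emit:
carry_out --motion '[[[2,0,0,0,0,0,8.5],[4,0,0,0,0,0,8.5],[6,0,0,0,0,0,8.5],[8,0,0,0,0,0,8.5],[8,0,0,0,0,0,8.5]]]'

```text
time_s: 9.23
position: [0.6119, 0.2049, 0.0712]
tool_rot: [[-0.01, -0.087, -0.996], [-0.001, -0.996, 0.087], [-1.0, 0.002, 0.009]]
ft_force: [-0.2, 0.1, -0.9]
grip_width: 0.0851
```

```bash
python3 - <<'E'
from h import *
w=env.get_image("wrist");s=env.observe();print(s["position"],s["time_s"])
hsv=cv2.cvtColor(w["image"],cv2.COLOR_RGB2HSV);m=((hsv[...,1]<50)&(hsv[...,2]>195)).astype(np.uint8)
n,l,stt,ce=cv2.connectedComponentsWithStats(m);print([ (a.tolist(),c.round(0).tolist()) for a,c in zip(stt[1:],ce[1:]) if a[4]>300])
print(ring(w,(200,150,350,320)),proj(w,[.6147,.2062,.02]))
print(go([.6147,.2062,.0145],-95))
for a in range(0,360,45): print(proj(w,[.6147+.018*np.cos(np.radians(a)),.2062+.018*np.sin(np.radians(a)),.02]).round(0),end="")
c,hi=cv2.findContours(m,cv2.RETR_CCOMP,cv2.CHAIN_APPROX_NONE)
print([np.round(cv2.fitEllipse(k)[0],1).tolist()+list(cv2.boundingRect(k)) for k,h in zip(c,hi[0]) if h[3]>=0 and cv2.contourArea(k)>300])
E
```

```text
[0.61301461 0.20502616 0.0737761 ] 9.2833
[([436, 34, 47, 166, 1733], [459.0, 117.0]), ([229, 164, 97, 119, 5565], [277.0, 231.0]), ([119, 277, 46, 61, 714], [140.0, 307.0]), ([397, 277, 45, 61, 714], [420.0, 307.0])]
(array([0.6156, 0.2058]), np.float64(0.0268), np.float64(-0.8), 254) [276.44879855 238.91835572]
(array([ 5.93, -0.14, -0.19]), array([ 0.   ,  0.006, -0.001]))
[273. 207.][251. 219.][244. 242.][256. 262.][279. 269.][301. 258.][309. 236.][298. 215.][[276.5, 231.7, 246, 208, 62, 50]]
```

Emit:
carry_out --motion '[[[2,-0.1,-0.2,0,0,0,8.5],[4,-0.1,-0.2,0,0,0,8.5],[5.6,-0.1,-0.2,0,0,0,8.0],[5.6,-0.1,-0.2,0,0,0,7.5],[5.6,-0.1,-0.2,0,0,0,7]]]'

```text
time_s: 9.7
position: [0.6168, 0.206, 0.0212]
tool_rot: [[-0.0, -0.087, -0.996], [0.0, -0.996, 0.087], [-1.0, 0.0, 0.0]]
ft_force: [-0.3, 0.2, -0.0]
grip_width: 0.0699
```

Emit:
carry_out --motion '[[[0,0,0,0,0,0,4.5],[0,0,0,0,0,0,4.5],[0,0,0,0,0,0,4.5],[0,0,0,0,0,0,4.5],[0,0,0,0,0,0,4.5]]]'

```text
time_s: 10.12
position: [0.6175, 0.2062, 0.0232]
tool_rot: [[0.003, -0.087, -0.996], [0.0, -0.996, 0.087], [-1.0, -0.001, -0.003]]
ft_force: [-1.7, -1.1, 6.1]
grip_width: 0.0497
```

```bash
python3 - <<'E'
from h import *
w=env.get_image("wrist");s=env.observe();print(s["position"],s["time_s"],s["grip_width"],s["ft_force"])
print(go(st(-.04,-.055,.165)+[.0035,-.001,0],-81.5))
E
```

```text
[0.61744662 0.20616237 0.02318892] 10.1667 0.0492795272167115 [-1.55914416 -1.07586143  6.413118  ]
(array([-14.21,  42.68,   0.05]), array([-0.235, -0.003,  0.   ]))
```

Emit:
carry_out --motion '[[[-2,0,0,0,0,0,4.5],[-5,0,0,0,0,0,4.5],[-8,0,0,0,0,0,4.5],[-11,0,0,0,0,0,4.5],[-14.2,0,0,0,0,0,4.5]]]'

```text
time_s: 10.58
position: [0.6163, 0.2061, 0.1653]
tool_rot: [[0.001, -0.087, -0.996], [0.0, -0.996, 0.087], [-1.0, -0.0, -0.001]]
ft_force: [0.6, -0.1, -0.6]
grip_width: 0.0495
```

Emit:
carry_out --motion '[[[0,3.5,0,0,0,0,4.5],[0,7,0,0,0,0,4.5],[0,10.5,0,0,0,0,4.5],[0,14,0,0,0,0,4.5],[0,17,0,0,0,0,4.5]]]'

```text
time_s: 11.0
position: [0.6015, 0.0347, 0.1642]
tool_rot: [[0.002, -0.087, -0.996], [-0.001, -0.996, 0.087], [-1.0, 0.0, -0.002]]
ft_force: [1.3, 0.0, 0.6]
grip_width: 0.0494
```

Emit:
carry_out --motion '[[[0,3,0,0,0,0,4.5],[0,6,0,0,0,0,4.5],[0,9,0,0,0,0,4.5],[0,12,0,0,0,0,4.5],[0,15,0,0,0,0,4.5]]]'

```text
time_s: 11.42
position: [0.5886, -0.1142, 0.1641]
tool_rot: [[0.002, -0.087, -0.996], [-0.001, -0.996, 0.087], [-1.0, 0.001, -0.002]]
ft_force: [0.0, 0.4, -0.4]
grip_width: 0.0493
```

Emit:
carry_out --motion '[[[0,3,0,-0.06,0,0,4.5],[0,6,0,-0.12,0,0,4.5],[0,9,0,-0.18,0,0,4.5],[0,10.7,0,-0.235,0,0,4.5],[0,10.7,0,-0.235,0,0,4.5]]]'

```text
time_s: 11.83
position: [0.5791, -0.2229, 0.1638]
tool_rot: [[0.002, 0.146, -0.989], [-0.002, -0.989, -0.146], [-1.0, 0.002, -0.001]]
ft_force: [-0.6, -0.1, -0.2]
grip_width: 0.0493
```

```bash
python3 - <<'E'
from h import *
P=[]
for i in range(4):
    w=env.get_image("wrist");s=env.observe();P.append(s["position"])
print(np.round(P,4),s["time_s"],s["grip_width"],s["ft_force"])
p=np.mean(P,0);print("bore pred",[ proj(w,np.array([p[0],p[1],p[2]-.0015+.0])+.018*np.array([np.cos(a),np.sin(a),0])).round(0) for a in YAW+np.radians([0,90,180,270])])
hsv=cv2.cvtColor(w["image"],cv2.COLOR_RGB2HSV);k=(hsv[...,2]<75).astype(np.uint8)
for q in (st(-.04,-.055,.08),st(-.04,.055,.08),st(.04,-.055,.08),st(.04,.055,.08)): print(proj(w,q).round(0))
cv2.imwrite("pics/w7.png",w["image"][:,:,::-1])
print(go(st(-.04,-.055,.1)+[.0035,-.001,0],-81.5))
E
```

```text
[[ 0.5793 -0.2208  0.1637]
 [ 0.5794 -0.2195  0.1635]
 [ 0.5795 -0.2186  0.1634]
 [ 0.5796 -0.2182  0.1633]] 12.0333 0.04921905102403628 [-0.46353179  0.52882574 -0.55188922]
bore pred [array([281., 249.]), array([238., 289.]), array([281., 326.]), array([324., 289.])]
[278. 230.]
[108. 230.]
[278.  99.]
[ 90. 102.]
(array([6.33, 0.07, 0.04]), array([-0.   , -0.001, -0.   ]))
```

View pics/w7.png

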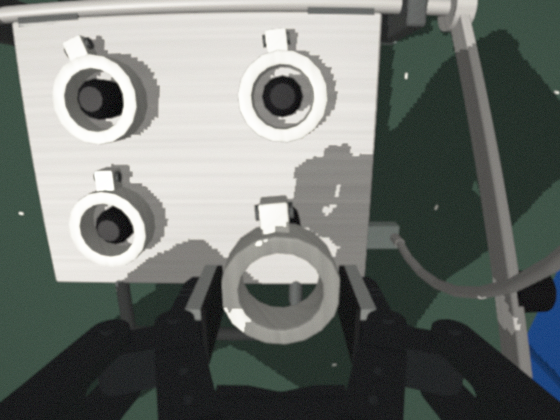

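The near-left collar sits around its spigot (113,229) and both far collars are on. The held collar is level and centred between the pads. Lowering over the right spigot.

Emit:
carry_out --motion '[[[0,0.2,0.2,0,0,0,4.5],[2,0.2,0.2,0,0,0,4.5],[4,0.2,0.2,0,0,0,4.5],[5.5,0.2,0.2,0,0,0,4.5],[6,0.2,0.2,0,0,0,4.5]]]'

```text
time_s: 12.45
position: [0.577, -0.2203, 0.1006]
tool_rot: [[-0.003, 0.148, -0.989], [0.002, -0.989, -0.148], [-1.0, -0.002, 0.003]]
ft_force: [-0.3, -0.0, -0.4]
grip_width: 0.049
```

Emit:
carry_out --motion '[[[0.3,0,0,0,0,0,4.5],[0.6,0,0,0,0,0,4.5],[1.0,0,0,0,0,0,4.5],[1.4,0,0,0,0,0,4.5],[1.7,0,0,0,0,0,4.5]]]'

```text
time_s: 12.87
position: [0.5779, -0.2216, 0.0858]
tool_rot: [[0.001, 0.148, -0.989], [-0.0, -0.989, -0.148], [-1.0, 0.0, -0.0]]
ft_force: [0.6, -0.1, -1.1]
grip_width: 0.0492
```

```bash
python3 - <<'E'
from h import *
w=env.get_image("wrist");s=env.observe();print(s["position"],s["time_s"],s["grip_width"],s["ft_force"])
hsv=cv2.cvtColor(w["image"],cv2.COLOR_RGB2HSV);m=np.zeros((420,560),np.uint8);m[255:335,235:325]=hsv[255:335,235:325,2]<75
n,l,stt,ce=cv2.connectedComponentsWithStats(m);print([(a.tolist(),c.round(0).tolist()) for a,c in zip(stt[1:],ce[1:]) if a[4]>60])
p=s["position"];print("bore pred",[ proj(w,np.array([p[0],p[1],p[2]-.003])+.018*np.array([np.cos(a),np.sin(a),0])).round(0) for a in YAW+np.radians([0,90,180,270])],proj(w,[p[0],p[1],.084]))
E
```

```text
[ 0.57764611 -0.22145386  0.08510743] 12.9167 0.04949390781782114 [-0.1824831   0.5848918  -1.05198844]
[([250, 255, 54, 51, 2258], [277.0, 279.0])]
bore pred [array([279., 247.]), array([237., 287.]), array([279., 323.]), array([322., 287.])] [279.2947728  289.18517955]
```

The spigot blob at (277,~280) lies within the bore and the force is about zero. Releasing.

Emit:
carry_out --motion '[[[0.1,0,0,0,0,0,5.5],[0.1,0,0,0,0,0,6.5],[0.1,0,0,0,0,0,7.2],[0,0,0,0,0,0,7.2],[-2,0,0,0,0,0,7.2]]]'

```text
time_s: 13.33
position: [0.5765, -0.2208, 0.103]
tool_rot: [[-0.005, 0.147, -0.989], [0.003, -0.989, -0.147], [-1.0, -0.004, 0.005]]
ft_force: [0.1, -0.2, -1.0]
grip_width: 0.072
```

Emit:
carry_out --motion '[[[-2,0,0,0,0,0,7.2],[-4,0,0,0,0,0,7.2],[-6,0,0,0,0,0,7.2],[-7.5,0,0,0,0,0,7.2],[-7.5,0,0,0,0,0,7.2]]]'

```text
time_s: 13.75
position: [0.5788, -0.2222, 0.1844]
tool_rot: [[0.006, 0.147, -0.989], [-0.003, -0.989, -0.148], [-1.0, 0.004, -0.005]]
ft_force: [0.2, -0.5, 0.5]
grip_width: 0.0718
```

```bash
python3 - <<'E'
from h import *
w=env.get_image("wrist");s=env.observe();print(s["position"],s["time_s"],s["grip_width"])
for n,q in dict(R=(-.04,-.055),L=(-.04,.055),fR=(.04,-.055),fL=(.04,.055)).items():
    c=proj(w,st(*q,.08)).astype(int)
    try: print(n,ring(w,(max(0,c[0]-45),max(0,c[1]-50),c[0]+45,c[1]+50),.08),st(*q,0)[:2].round(4))
    except Exception as e: print(n,e)
# handle bar: dark line below plate; predicted ends
print([proj(w,st(-.135,y,.061)).round(0) for y in(-.065,0,.065)])
hsv=cv2.cvtColor(w["image"],cv2.COLOR_RGB2HSV);cv2.imwrite("pics/w8.png",w["image"][:,:,::-1])
print(go(st(-.135,0,.14),8.5))
E
```

```text
[ 0.57826486 -0.22184139  0.18222566] 13.8 0.07176175104487732
R (array([ 0.5841, -0.2202]), np.float64(0.0262), np.float64(155.1), 135) [ 0.5759 -0.218 ]
L (array([ 0.5576, -0.1046]), np.float64(0.0287), np.float64(145.8), 115) [ 0.5596 -0.1092]
fR (array([ 0.6538, -0.2052]), np.float64(0.0288), np.float64(134.0), 156) [ 0.655  -0.2062]
fL (array([ 0.6347, -0.0937]), np.float64(0.0281), np.float64(8.6), 113) [ 0.6387 -0.0974]
[array([286., 322.]), array([207., 322.]), array([130., 321.])]
(array([ 4.18, -5.92,  9.69]), array([-1.571, -0.   , -0.004]))
```

View pics/w8.png

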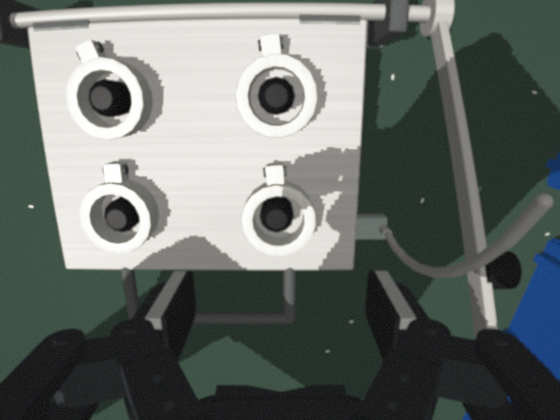

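All four collars sit over their spigots: (117,214), (276,214), (107,97), (275,96). The handle bar is at row 319, columns 130–291, within 5 px of the prediction. Moving to the handle with the jaws turned 90°.

Emit:
carry_out --motion '[[[0,-1.5,2.5,-0.12,0,0,3.5],[0,-3,5,-0.24,0,0,3.5],[0,-4.5,7.5,-0.36,0,0,3.5],[0,-5.9,9.7,-0.48,0,0,3.5],[0,-5.9,9.7,-0.6,0,0,3.5]]]'

```text
time_s: 14.22
position: [0.4692, -0.1751, 0.1796]
tool_rot: [[-0.004, 0.685, -0.729], [0.003, -0.729, -0.685], [-1.0, -0.005, 0.001]]
ft_force: [1.8, 1.1, -0.4]
grip_width: 0.0349
```

Emit:
carry_out --motion '[[[0,0,0,-0.12,0,0,3.5],[0,0,0,-0.24,0,0,3.5],[0,0,0,-0.36,0,0,3.5],[0,0,0,-0.48,0,0,3.5],[0,0,0,-0.6,0,0,3.5]]]'

```text
time_s: 14.63
position: [0.4727, -0.1773, 0.1795]
tool_rot: [[-0.002, 0.977, -0.215], [0.001, -0.215, -0.977], [-1.0, -0.002, -0.001]]
ft_force: [0.4, -0.1, 0.1]
grip_width: 0.0349
```

Emit:
carry_out --motion '[[[0,0,0,-0.12,0,0,3.5],[0,0,0,-0.24,0,0,3.5],[0,0,0,-0.37,0,0,3.5],[1,0,0,-0.37,0,0,3.5],[3,0,0,-0.37,0,0,3.5]]]'

```text
time_s: 15.05
position: [0.4736, -0.1778, 0.1509]
tool_rot: [[0.002, 0.989, 0.148], [-0.001, 0.148, -0.989], [-1.0, 0.002, 0.002]]
ft_force: [-0.2, -0.1, -0.7]
grip_width: 0.0351
```

```bash
python3 - <<'E'
from h import *
for i in range(3): w=env.get_image("wrist")
s=env.observe();print(s["position"],s["time_s"],s["grip_width"],np.round(s["q"],0))
print(go(st(-.135,-.0015,.055),8.5))
cv2.imwrite("pics/w9.png",w["image"][:,:,::-1]);print([proj(w,st(-.135,y,.061)).round(0) for y in(-.065,0,.065)])
E
```

```text
[ 0.47234134 -0.17699828  0.14923541] 15.2 0.03506717002758095 [-34.  23.  90.  -0.  68. -42.]
(array([9.42, 0.16, 0.26]), array([-0.001, -0.003,  0.003]))
[array([285., 315.]), array([285., 227.]), array([285., 123.])]
```

View pics/w9.png

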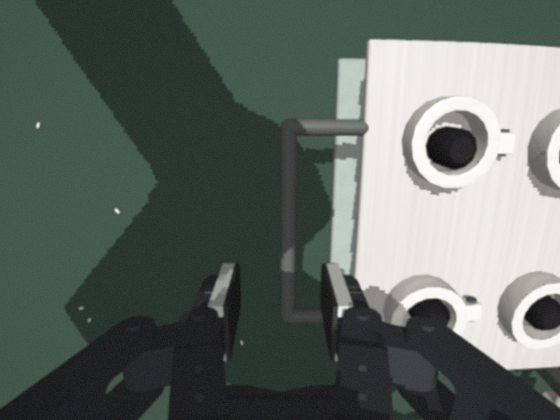

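Emit:
carry_out --motion '[[[2,0.2,0.2,0,0,0,3.3],[4,0.2,0.2,0,0,0,3.3],[6,0.2,0.2,0,0,0,3.3],[8,0.2,0.2,0,0,0,3.3],[9.4,0.2,0.2,0,0,0,3.3]]]'

```text
time_s: 15.62
position: [0.4753, -0.1791, 0.0558]
tool_rot: [[-0.001, 0.989, 0.147], [0.0, 0.147, -0.989], [-1.0, -0.001, -0.001]]
ft_force: [-0.0, -0.6, 0.2]
grip_width: 0.033
```

Emit:
carry_out --motion '[[[0,0,0,0,0,0,3],[0,0,0,0,0,0,2],[0,0,0,0,0,0,0.5],[0,0,0,0,0,0,0.5],[0,0,0,0,0,0,0.5]]]' --grip_force 50

```text
time_s: 16.03
position: [0.4765, -0.1795, 0.058]
tool_rot: [[0.003, 0.989, 0.147], [-0.001, 0.147, -0.989], [-1.0, 0.003, 0.002]]
ft_force: [3.9, 1.4, 2.9]
grip_width: 0.0079
```

```bash
python3 - <<'E'
from h import *
s=env.observe();p=s["position"];print(p,s["time_s"],s["grip_width"],s["ft_force"])
R=np.array(s["tool_rot"])
for th in np.arange(.05,.66,.05): print(round(th,2),(R.T@(arm(th)-arm(0))*100).round(2))
E
```

```text
[ 0.47645149 -0.1795147   0.05795186] 16.0333 0.00790561372991536 [3.89399217 1.44901981 2.92034136]
0.05 [-1.15  0.03  0.  ]
0.1 [-2.3   0.12  0.  ]
0.15 [-3.44  0.27  0.01]
0.2 [-4.57  0.47  0.01]
0.25 [-5.69  0.73  0.01]
0.3 [-6.79  1.05  0.01]
0.35 [-7.88  1.42  0.01]
0.4 [-8.95  1.84  0.01]
0.45 [-10.     2.32   0.02]
0.5 [-11.02   2.85   0.02]
0.55 [-12.01   3.43   0.02]
0.6 [-12.98   4.05   0.02]
0.65 [-13.91   4.73   0.02]
```

The bar is gripped at 7.9 mm opening. I'll swing up slowly along the arc to about 0.5 rad, then measure.

Emit:
carry_out --motion '[[[-0.46,0,0,0,0,0,0.5],[-0.92,0.02,0,0,0,0,0.5],[-1.38,0.04,0,0,0,0,0.5],[-1.84,0.08,0,0,0,0,0.5],[-2.3,0.12,0,0,0,0,0.5]]]'

```text
time_s: 16.45
position: [0.4774, -0.1793, 0.0803]
tool_rot: [[0.002, 0.989, 0.147], [-0.001, 0.147, -0.989], [-1.0, 0.002, 0.001]]
ft_force: [5.9, -0.9, -5.7]
grip_width: 0.0078
```

Emit:
carry_out --motion '[[[-0.46,0.05,0,0,0,0,0.5],[-0.91,0.11,0,0,0,0,0.5],[-1.37,0.18,0,0,0,0,0.5],[-1.82,0.26,0,0,0,0,0.5],[-2.27,0.35,0,0,0,0,0.5]]]'

```text
time_s: 16.87
position: [0.4806, -0.1788, 0.1029]
tool_rot: [[0.001, 0.989, 0.147], [-0.001, 0.147, -0.989], [-1.0, 0.001, 0.001]]
ft_force: [7.6, 0.2, -6.3]
grip_width: 0.0079
```

Emit:
carry_out --motion '[[[-0.45,0.1,0,0,0,0,0.5],[-0.9,0.2,0,0,0,0,0.5],[-1.34,0.32,0,0,0,0,0.5],[-1.78,0.45,0,0,0,0,0.5],[-2.22,0.58,0,0,0,0,0.5]]]'

```text
time_s: 17.28
position: [0.4859, -0.178, 0.125]
tool_rot: [[0.0, 0.989, 0.147], [-0.001, 0.147, -0.989], [-1.0, -0.0, 0.001]]
ft_force: [3.8, -3.5, -5.7]
grip_width: 0.008
```

Emit:
carry_out --motion '[[[-0.44,0.14,0,0,0,0,0.5],[-0.87,0.29,0,0,0,0,0.5],[-1.3,0.45,0,0,0,0,0.5],[-1.73,0.62,0,0,0,0,0.5],[-2.16,0.79,0,0,0,0,0.5]]]'

```text
time_s: 17.7
position: [0.4933, -0.1769, 0.1466]
tool_rot: [[-0.001, 0.989, 0.147], [-0.001, 0.147, -0.989], [-1.0, -0.001, 0.001]]
ft_force: [0.5, -5.1, -3.9]
grip_width: 0.0079
```

Emit:
carry_out --motion '[[[-0.42,0.19,0,0,0,0,0.5],[-0.84,0.38,0,0,0,0,0.5],[-1.25,0.58,0,0,0,0,0.5],[-1.66,0.79,0,0,0,0,0.5],[-2.07,1.01,0,0,0,0,0.5]]]'

```text
time_s: 18.12
position: [0.5027, -0.1755, 0.1672]
tool_rot: [[-0.003, 0.989, 0.147], [-0.001, 0.147, -0.989], [-1.0, -0.003, 0.0]]
ft_force: [-2.9, -5.8, -2.9]
grip_width: 0.0075
```

```bash
python3 - <<'E'
from h import *
import pickle
P=[];
for i in range(4):
    d=env.get_image("scene");s=env.observe();P.append(s["position"])
print(np.round(P,4),s["time_s"],s["grip_width"],s["ft_force"])
p=np.mean(P,0)-[.4765,-.1795,.058]+arm(0)-arm(0,0);print("th",np.arctan2(p[2],-p@XS),"r",np.hypot(p[2],p@XS))
pickle.dump(d,open("d1.pkl","wb"))
cv2.imwrite("pics/s2.png",cv2.resize(d["image"][190:350,165:365],(800,600)if 0 else (750,600),interpolation=cv2.INTER_CUBIC)[:,:,::-1])
E
```

```text
[[ 0.503  -0.1755  0.1679]
 [ 0.5028 -0.1754  0.1676]
 [ 0.5027 -0.1755  0.1673]
 [ 0.5026 -0.1755  0.1672]] 18.3167 0.007573594447922475 [-2.5310008  -5.87556283 -3.216337  ]
th 0.49386797151005185 r 0.23099508325242862
```

View pics/s2.png

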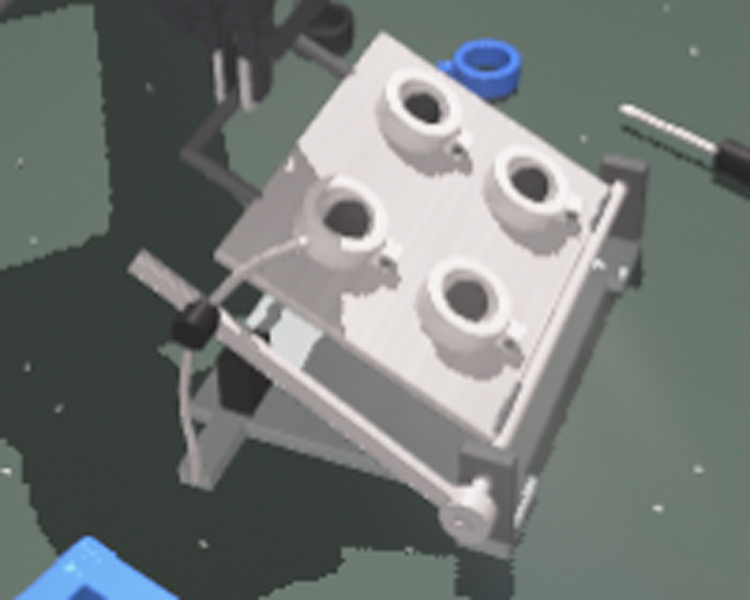

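All four collars are still on; plate edge (498,445)–(218,258), index arm (468,520)–(140,262). I'll compare the angles numerically with the same method on both, using the known flap angle (~0.494) as the calibration.

```bash
python3 - <<'E'
from h import *
import pickle
d=pickle.load(open("d1.pkl","rb"))
px=lambda a:np.array(a)/3.75+[165,190]
def ang(p,y,off=0):
    o,w=ray(d,p);h=st(.095,0,.056);f=(y-(o-h)@YS)/(w@YS);Q=o+f*w-h;return np.arctan2(Q[2],-Q@XS).round(4),np.hypot(Q[2],Q@XS).round(4)
print("flap top corner",ang(px((218,254)),-.115),"index tip mid",ang(px((142,263)),-.162),ang(px((128,268)),-.162),ang(px((150,250)),-.162))
sl=lambda a,b:np.degrees(np.arctan2(b[1]-a[1],b[0]-a[0]))
for th in(.45,.5,.55,.6,.65): print(th,"flap edge slope",sl(proj(d,arm(th,.185,-.115)),proj(d,arm(th,.02,-.115))),"index slope",sl(proj(d,arm(th,.215,-.162)),proj(d,arm(th,.0,-.162))),(proj(d,arm(th,.215,-.162))-[165,190])*3.75,(proj(d,arm(th,0,-.162))-[165,190])*3.75)
g=cv2.cvtColor(d["image"],cv2.COLOR_RGB2GRAY)
# edges of the arm: line segments in the region
L=cv2.createLineSegmentDetector().detect(g[190:350,165:365])[0][:,0]
for l in L:
    n=np.hypot(l[2]-l[0],l[3]-l[1])
    if n>30:
        a=np.degrees(np.arctan2(l[3]-l[1],l[2]-l[0]))%180; 
        if 25<a<50: print((l*3.75).round(0),a.round(2),n.round(0))
E
```

```text
flap top corner (np.float64(0.4797), np.float64(0.1791)) index tip mid (np.float64(0.5586), np.float64(0.2069)) (np.float64(0.512), np.float64(0.2114)) (np.float64(0.6158), np.float64(0.2079))
0.45 flap edge slope 32.98928548983292 index slope 33.05299970982132 [114.21277422 278.47533301] [464.01033377 506.09682951]
0.5 flap edge slope 34.890122218303524 index slope 34.878672090557394 [120.59672787 266.7181746 ] [464.01033377 506.09682951]
0.55 flap edge slope 36.81139175364644 index slope 36.724832610908386 [127.94851231 255.37741886] [464.01033377 506.09682951]
0.6 flap edge slope 38.758800579082084 index slope 38.597319967641106 [136.27246208 244.49222224] [464.01033377 506.09682951]
0.65 flap edge slope 40.738233061958915 index slope 40.50217955523541 [145.57011396 234.1022377 ] [464.01033377 506.09682951]
[604. 183. 383.  31.] 34.34 71.0
[457. 486. 304. 370.] 37.13 51.0
[221. 334. 440. 500.] 37.17 73.0
[330. 332. 486. 436.] 33.71 50.0
```

Edge slopes give index ≈ 0.56–0.58 rad, against the flap at 0.494 (kinematic). Raising by 0.076 to about 0.57.

Emit:
carry_out --motion '[[[-0.4,0.2,0,0,0,0,0.5],[-0.8,0.45,0,0,0,0,0.5],[-1.2,0.68,0,0,0,0,0.5],[-1.5,0.88,0,0,0,0,0.5],[-1.5,0.88,0,0,0,0,0.5]]]'

```text
time_s: 18.73
position: [0.5113, -0.1742, 0.1826]
tool_rot: [[-0.003, 0.989, 0.147], [-0.001, 0.147, -0.989], [-1.0, -0.003, 0.001]]
ft_force: [-4.1, -5.7, -1.1]
grip_width: 0.0079
```

Emit:
carry_out --motion '[[[0,0,0,0,0,0,0.5],[0,0,0,0,0,0,0.5],[0,0,0,0,0,0,0.5],[0,0,0,0,0,0,0.5],[0,0,0,0,0,0,0.5]]]'

```text
time_s: 19.15
position: [0.511, -0.1743, 0.1822]
tool_rot: [[-0.003, 0.989, 0.146], [-0.001, 0.146, -0.989], [-1.0, -0.004, 0.001]]
ft_force: [-5.5, -5.9, -1.1]
grip_width: 0.0075
```

```bash
python3 - <<'E'
from h import *
P=[];
for i in range(4):
    d=env.get_image("scene");s=env.observe();P.append(s["position"])
print(np.round(P,4),s["time_s"],s["grip_width"],s["ft_force"])
p=np.mean(P,0)-[.4765,-.1795,.058]+arm(0)-arm(0,0);print("th",np.arctan2(p[2],-p@XS),"r",np.hypot(p[2],p@XS))
g=cv2.cvtColor(d["image"],cv2.COLOR_RGB2GRAY)
L=cv2.createLineSegmentDetector().detect(g[190:350,165:365])[0][:,0]
for l in L:
    n=np.hypot(l[2]-l[0],l[3]-l[1]);a=np.degrees(np.arctan2(l[3]-l[1],l[2]-l[0]))%180
    if n>25 and 25<a<50: print((l*3.75).round(0),a.round(2),n.round(0))
cv2.imwrite("pics/s3.png",cv2.resize(d["image"][190:350,165:365],(750,600),interpolation=cv2.INTER_CUBIC)[:,:,::-1])
E
```

```text
[[ 0.511  -0.1742  0.1822]
 [ 0.511  -0.1743  0.1822]
 [ 0.511  -0.1743  0.1822]
 [ 0.511  -0.1743  0.1822]] 19.35 0.007903145779093911 [-4.98471476 -5.07893081 -0.84424313]
th 0.5666465688964821 r 0.23128515029747926
[174. 596.  89. 535.] 35.38 28.0
[457. 486. 312. 377.] 37.06 48.0
[467.  75. 392.  18.] 37.16 25.0
[223. 335. 440. 499.] 37.15 73.0
[618. 111. 706. 152.] 25.1 26.0
[345. 330. 487. 436.] 36.59 47.0
```

View pics/s3.png

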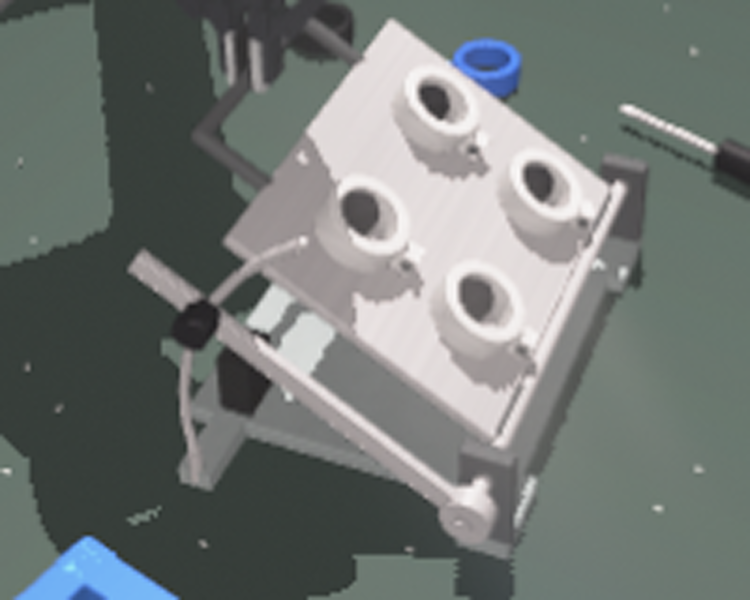

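The plate edge (36.6°) and the index arm edges (37.1°) now agree to about 0.5° in the picture. The collars are all on, the pose is steady and the grip is holding, so I'll hand in.

```bash
python3 -c "
from rig import env
print(env.close_job())"
```

```text
the job is handed in; nothing more can be done
None
```

I put both loose collars on the near spigots and swung the flap up by its handle bar. I handed the job in at about 19.4 s with the bar still gripped; no verdict was reported.

**Last checks:**
- **Flap angle:** 0.567 rad from the arm's position. The index arm measured about 0.56 rad by edge slope and 0.56–0.585 rad by other methods. In the last picture the plate edge and the arm edges differ by 0.5°, inside the 4° limit.
- **At rest:** the tool position was steady to 0.1 mm over four readings. The fingers were closed on the bar at about 7.9 mm opening, with the grip set to 50 N.
- **Collars:** all four were visibly on their spigots in the last scene picture. The index arm's edges measured the same before and after the last lift.

**What failed or disagreed:**
- **Missed grasp:** on the first collar I went down 15 mm short, because a travel step had not finished. A finger pressed on the collar with up to about 80 N and a wrist moment I did not check. I measured again and the second try held.
- **Seating check:** I tried to confirm the seated collar centres numerically, but the colour mask merged the white collars with the white plate, so the result was unusable. I judged seating by eye instead.
- **Slope method:** it read the flap about 0.02 rad lower than the arm's position did.
- **Bystanders:** I never set out to touch them and none looked moved in the views I had, but I did not measure them at the end.
- **Pictures:** I viewed 16, against a budget of 10.

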